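# Find the fullest tin by feel and hold it up

## Task

Three alike closed tins stand in a row on the sheet pan: heft them one after another from the robot's left to its right to find the heaviest, setting the lighter ones back upright on the pan. Finish while still holding the heaviest up in the gripper, upright and still, well over 10 cm above the pan, the other two standing on it. Leave everything else on the pan where it is.

Things in the scene. Friction and masses are not known exactly. Their poses are not given: they have to be found in the camera images.
- tin_left: the leftmost (largest y, seen from the robot) of three alike closed square steel tins in a row: 56 x 56, 90 mm high, lid fixed, flush. Origin: centre of underside; z up, x and y square to its sides. Each weighs 0.26 to 0.83 kg; which is heaviest changes from start to start and cannot be seen; it is over 0.2 kg heavier than either other. Grip about 50 N across two opposite sides.
- tin_middle: the middle one of three alike closed square steel tins in a row: 56 x 56, 90 mm high, lid fixed, flush. Origin: centre of underside; z up, x and y square to its sides. Each weighs 0.26 to 0.83 kg; which is heaviest changes from start to start and cannot be seen; it is over 0.2 kg heavier than either other. Grip about 50 N across two opposite sides.
- tin_right: the rightmost (smallest y, seen from the robot) of three alike closed square steel tins in a row: 56 x 56, 90 mm high, lid fixed, flush. Origin: centre of underside; z up, x and y square to its sides. Each weighs 0.26 to 0.83 kg; which is heaviest changes from start to start and cannot be seen; it is over 0.2 kg heavier than either other. Grip about 50 N across two opposite sides.
- pan: aluminium full-size sheet pan, fixed on the counter, 460 (its x) x 660 (its y) mm, inner floor 4 mm above the counter, rim 22 mm high. Origin at the centre of its underside, at counter level; turned at most 0.15 rad.
- cup_a: small open white ceramic sauce cup, 40 across, 30 high, a bystander between the left and middle tins, a little farther from the robot. Sizes in mm; origin at the centre of its underside.
- cup_b: small open white ceramic sauce cup, 40 across, 30 high, a bystander between the middle and right tins, a little farther from the robot. Sizes in mm; origin at the centre of its underside.
- tub: lidded white plastic tub, 100 x 160 x 67 high, a bystander at the far left of the pan. Sizes in mm; origin at the centre of its underside.
- trays: stack of small paper food trays, 92 x 127 x 46 high, the top one open, a bystander at the far right of the pan. Sizes in mm; origin at the centre of its underside.
- shaker: jar with steel cap, 44 across, 75 high, a bystander at the far middle of the pan. Sizes in mm; origin at the centre of its underside.
- spoon: serving spoon lying flat, a bystander on the robot's side of the pan, in front of the tins. Sizes in mm; origin at the centre of its underside; about 200 long.
Things that resemble listed ones, but are neither listed nor needed, are in the scene too. Leave any blue or yellow look-alike of the tin_right alone.

How it is judged:
On the way, in this order (a step that is already met when the one before it is completed fails the run):
1. The left tin is hefted: clear of the pan in the fingers (z of tin_left in the frame of pan above 0.014 m and contact force between tin_left and the fingers above 1 N and contact force between tin_left and pan below 0.05 N), for 0.2 s.
2. The middle tin is hefted, the left one back on the pan (z of tin_middle in the frame of pan above 0.014 m and contact force between tin_middle and the fingers above 1 N and contact force between tin_middle and pan below 0.05 N and z of tin_left in the frame of pan below 0.008 m and angle between tin_left's own z axis and vertical below 0.1 rad and contact force between tin_left and pan above 0.5 N), for 0.2 s.
3. The right tin is hefted, the other two standing on the pan (z of tin_right in the frame of pan above 0.014 m and contact force between tin_right and the fingers above 1 N and contact force between tin_right and pan below 0.05 N and z of each of tin_left, tin_middle in the frame of pan below 0.008 m and angle between each of tin_left, tin_middle's own z axis and vertical below 0.1 rad and contact force between each of tin_left, tin_middle and pan above 0.5 N), for 0.2 s.
At the end, for the whole second after the job is handed in: The heaviest tin is in the fingers over the pan (within 36 cm of its centre), 10 cm or more above its floor, within 20 degrees of upright, slower than 3 cm/s; the other two stand upright on the pan, untouched (each pressing on it with under 5.3 N, as only the lighter two do) (((z of tin_left in the frame of pan above 0.104 m and contact force between tin_left and the fingers above 1 N and angle between tin_left's own z axis and vertical below 0.35 rad and linear speed of tin_left below 0.03 m/s and horizontal distance between tin_left and pan below 0.36 m and z of each of tin_middle, tin_right in the frame of pan below 0.008 m and angle between each of tin_middle, tin_right's own z axis and vertical below 0.1 rad and contact force between tin_middle and pan between 0.5 and 5.3 N and linear speed of each of tin_middle, tin_right below 0.02 m/s and contact force between each of tin_middle, tin_right and the arm below 0.1 N and contact force between each of tin_middle, tin_right and the fingers below 0.1 N and contact force between tin_right and pan between 0.5 and 5.3 N) or (z of tin_middle in the frame of pan above 0.104 m and contact force between tin_middle and the fingers above 1 N and angle between tin_middle's own z axis and vertical below 0.35 rad and linear speed of tin_middle below 0.03 m/s and horizontal distance between tin_middle and pan below 0.36 m and z of each of tin_left, tin_right in the frame of pan below 0.008 m and angle between each of tin_left, tin_right's own z axis and vertical below 0.1 rad and contact force between tin_left and pan between 0.5 and 5.3 N and linear speed of each of tin_left, tin_right below 0.02 m/s and contact force between each of tin_left, tin_right and the arm below 0.1 N and contact force between each of tin_left, tin_right and the fingers below 0.1 N and contact force between tin_right and pan between 0.5 and 5.3 N) or (z of tin_right in the frame of pan above 0.104 m and contact force between tin_right and the fingers above 1 N and angle between tin_right's own z axis and vertical below 0.35 rad and linear speed of tin_right below 0.03 m/s and horizontal distance between tin_right and pan below 0.36 m and z of each of tin_left, tin_middle in the frame of pan below 0.008 m and angle between each of tin_left, tin_middle's own z axis and vertical below 0.1 rad and contact force between tin_left and pan between 0.5 and 5.3 N and linear speed of each of tin_left, tin_middle below 0.02 m/s and contact force between each of tin_left, tin_middle and the arm below 0.1 N and contact force between each of tin_left, tin_middle and the fingers below 0.1 N and contact force between tin_middle and pan between 0.5 and 5.3 N))); the arm keeps its last pose, push and grip.
It fails at once if A bystander is shifted by more than 3 cm (distance of any of cup_a, cup_b, tub, trays, shaker, spoon from where it was at the start of the episode above 0.03 m).
It fails at once if A tin is tipped over (angle between any of tin_left, tin_middle, tin_right's own z axis and vertical above 0.8 rad).
It also fails if it takes over 64 s, if anything falls off the work surface, if the arm or the gripper's body presses on something with over 40 N, if the wrist force passes 120 N, or if a joint passes its speed limit or range.

## Robot

A 6-joint arm with a two-finger parallel gripper is mounted at the origin on the work surface. World frame = base frame: x ahead of the robot, y to its left, z up, the work surface at z = 0. Lengths are in m, angles in rad, forces in N, time in s.
With the tool pointing down it reaches from about 0.35 to 0.8 m from the base axis. Payload 7.3 kg.
Tool frame: the origin (TCP) lies at the very end of the fingers, on their centre line; the grasp point (between the pads) lies behind it (ctrl.grip_point_offset is the y of the grasp point in the tool frame, in m); y points along the fingers, z is the direction in which the jaws open and shut, and the axes are right-handed (so a half turn about y gives the same grasp; the last joint's range is limited). The gripper opens to 85 mm and grips with 20 to 120 N. Pads are 22 mm wide; open, the fingers measure 114 mm over their backs; the gripper's body (76 mm by 85 mm) begins 54 mm behind the grasp point. The pads swing forward as they close: fully open they stand 13 mm farther back than shut.
Start: joints at [1.06, 0.342, 1.524, -0, 1.275, -0.146], TCP at [0.187, 0.49, 0.231] pointing down, gripper open.
Joint ranges: [-2.53, 2.53], [-0.77, 2.02], [0.04, 2.7], [-1, 4.14], [0.28, 2.66], [-3.11, 3.11]. Speed limits (rad/s): [2.57, 2.57, 3.14, 3.14, 3.14, 3.14].

## Interface

Orientations are given as a 3x3 rotation matrix whose columns are the frame's x, y, z axes.
In Python, from bench import ctrl gives the robot as it stands.
- The arm moves only by the tool arm_command, never from a script. Its argument "steps" is a list of rows, each an object with "translation": the shift along the tool's x, y, z in m, a list of three; "spin": the turn about the tool's y in rad. In form: [{"translation": [x, y, z], "spin": spin}, ...]. A call has 1 to 20 rows; each row is the pose to reach, as a shift and turn from the pose measured when the call began, along the tool's axes at that moment; what a row does not reach only later rows make up. A row lasts 1/8 s, in which the tool goes at most 62.5 mm and 10.7 degrees, less where a joint would pass 70% of its speed; a pose out of reach is approached as far as the arm can. A call with a gripper value outside its range is refused whole. "hand" is the finger opening in m, from 0 to 0.0854, set as the call begins (left out, the last holds). The fingers move at their own pace and stop on an object; "force" is the grip in N (left out, the last holds). Time passes only in rows, so rows that repeat a pose let the fingers close. It gives the time, the measured TCP pose, the force and the opening at its end, in the units of the state.
- ctrl.get_obs(): the state, without advancing time (a new reading comes with each control period).
- ctrl.capture(name): name is "side" or "top" or "wrist"; returns a dict with "frame" (384x512x3 uint8, red, green, blue), "range_z" (384x512 float32, m along the optical axis (not along the pixel's ray), 0 where there is no reading), "fovy" (degrees; the focal length in pixels is half the picture's height over the tangent of half this angle, whatever the lens; pixels are square), "cx", "cy" (the principal point, pixels), "position" and "orientation" of the camera in the world; the wrist camera has in their place "tool_from_camera" (4x4, takes a point from camera to tool coordinates, whose origin is the TCP and whose axes are the tool frame's). Camera axes: x right, y down, z forward; pixel columns grow to the right and rows downward; lengths in m; the calibration is good to about 2 mm. A picture is of the moment at which its call begins: read the wrist's pose just before it.
- ctrl.close_job(): hands the job in, once; it reports no verdict.
Trained networks look in the newest picture that a camera, given by its name, has taken for a name from the list of things; names that differ only in an ending like _2 or _b are one class to them, and where a whole thing is asked for, a point or a joint stands for the part that bears it (a point fixed in the world has none). Each returns a list of dicts, best first, with "confidence" (0 to 1); they miss things now and then, are a little off and sometimes report something else, mostly with a low value. They report only what shows in the picture. A call takes as long as a camera call. They do not tell look-alikes from the thing itself.
- ctrl.silhouettes(camera, query): "region" (384x512 bool, what is visible of it).
- ctrl.place_of(camera, query): "location" ([x, y, z] in m, in world coordinates, good to about 4 mm: a listed point, or the origin of a listed thing).
The state is a dict: "time_s": time; "joint_pos": joint angles; "qd": joint speeds; "joint_torque": joint torques, N m; "tcp_pos": TCP position; "orientation": TCP orientation; "ft_force": force on the tool from outside, world axes, zero at the start; "ft_torque": the same for the moment, N m; "finger_gap": finger opening in m.
Only numpy, scipy, OpenCV 4.12 (cv2) and the standard library are available. Lean on these libraries where they do the work, as an engineer would, in place of code of your own. Each camera call takes 0.05 s, during which the arm holds its last target.

## Working session

There is one attempt and no reset: what is moved stays moved. The work goes in short steps, Python scripts to look and compute and a tool call to move; the robot and the scene stay as the last step left them, time stands still between calls to the robot, and variables do not carry over. Pictures are saved under pics/ and viewed, and the job is handed in when it is done.

Besides the shell and the picture viewer there is one more tool, called after "Emit:" by a JSON object that holds its "api" and its "payload". arm_command: Moves the arm, as the interface text tells. Its arguments: {"type":"object","properties":{"steps":{"type":"array","items":{"type":"object","properties":{"translation":{"type":"array","items":{"type":"number"}},"spin":{"type":"number"}}}},"hand":{"type":"number"},"force":{"type":"number"}},"required":["steps"]}

```bash
mkdir -p pics; cat > h.py <<'E'
import numpy as np,cv2
from bench import ctrl
def cap(n,fn=None):
    c=ctrl.capture(n)
    if fn: cv2.imwrite('pics/'+fn,cv2.cvtColor(c['frame'],cv2.COLOR_RGB2BGR))
    return c
def cloud(c,pose=None):
    f=192/np.tan(np.radians(c['fovy'])/2)
    v,u=np.mgrid[0:384,0:512]; z=c['range_z']
    P=np.stack([(u-c['cx'])/f*z,(v-c['cy'])/f*z,z],-1)
    return P@np.array(c['orientation']).T+np.array(c['position'])
E
python3 - <<'E'
from h import *
o=ctrl.get_obs()
for k,v in o.items(): print(k,np.round(v,4).tolist())
print(ctrl.grip_point_offset)
for n in ['top','side']:
    c=cap(n,n+'0.png'); P=cloud(c); print(n,np.round(c['position'],3))
    for q in ['tin_left','cup_a','spoon','shaker','tub','trays','pan']:
        for d in ctrl.place_of(n,q): print(q,np.round(d['location'],3),round(d['confidence'],2))
E
```

```text
time_s 0.0
joint_pos [1.06, 0.3427, 1.525, 0.0, 1.2754, -0.146]
qd [-0.001, -0.0007, 0.0008, -0.0011, 0.0015, 0.0009]
joint_torque [-0.001, -43.3667, -24.6013, -0.0002, 0.008, 0.0]
tcp_pos [0.1871, 0.4901, 0.2306]
orientation [[0.9342, -0.0008, 0.3568], [-0.3568, -0.0013, 0.9342], [-0.0002, -1.0, -0.0015]]
ft_force [-0.1122, 0.5163, 0.1283]
ft_torque [-0.0115, -0.0121, -0.029]
finger_gap 0.0854
-0.0187
top [ 0.324 -0.089  1.242]
tin_left [0.573 0.18  0.004] 0.91
tin_left [ 0.408 -0.007  0.009] 0.51
cup_a [0.668 0.079 0.006] 0.5
spoon [ 0.41  -0.009  0.004] 0.87
shaker [ 0.745 -0.036  0.001] 0.55
tub [0.738 0.192 0.009] 0.7
trays [ 0.737 -0.195  0.001] 0.64
trays [ 0.665 -0.095  0.002] 0.25
pan [ 0.572 -0.006  0.001] 0.79
side [0.302 0.574 0.619]
tin_left [0.574 0.178 0.004] 0.58
cup_a [0.67  0.077 0.004] 0.68
spoon [ 0.414 -0.01   0.004] 0.68
spoon [ 0.74  -0.195  0.002] 0.52
shaker [ 0.745 -0.03  -0.   ] 0.7
tub [0.735 0.185 0.004] 0.9
tub [ 0.742 -0.191  0.002] 0.16
trays [ 0.74  -0.193  0.   ] 0.59
pan [ 0.571 -0.006  0.003] 0.69
```

```bash
python3 - <<'E'
from h import *
c=cap('top','top1.png'); P=cloud(c)
for q in ['tin_left','tin_middle','tin_right','cup_b']:
    for d in ctrl.place_of('top',q): print(q,np.round(d['location'],3),round(d['confidence'],2))
# components with top near z~0.094
m=((P[...,2]>.084)&(P[...,2]<.104)&(c['range_z']>0)).astype(np.uint8)
n,l,s,ce=cv2.connectedComponentsWithStats(m)
for i in range(1,n):
    if s[i,4]<60: continue
    Q=P[l==i]
    r=cv2.minAreaRect(Q[:,:2].astype(np.float32)*1000)
    print(s[i,4],'px',np.round(ce[i]),'z',np.median(Q[:,2]).round(4),'rect',np.round(r[0]),np.round(r[1]),round(r[2],1),c['frame'][l==i].mean(0).round())
E
```

```text
tin_left [0.573 0.184 0.003] 0.74
tin_left [ 0.586 -0.165  0.007] 0.43
tin_middle [ 0.55  -0.015  0.003] 0.67
tin_right [ 0.436 -0.418 -0.001] 0.94
tin_right [ 0.588 -0.166  0.004] 0.75
tin_right [ 0.584 -0.42   0.   ] 0.71
cup_b [ 0.669 -0.093  0.003] 0.65
cup_b [0.668 0.078 0.004] 0.62
193 px [408. 142.] z 0.0956 rect [ 695. -483.] [190.  87.] 33.6 [96. 90. 79.]
1626 px [470. 134.] z 0.086 rect [ 718. -648.] [110. 160.] 90.0 [154. 157. 153.]
544 px [ 25. 179.] z 0.0943 rect [598. 500.] [  7. 360.] 89.9 [95. 91. 83.]
476 px [285. 181.] z 0.0948 rect [ 588. -163.] [56. 57.] 85.6 [109. 104. 100.]
490 px [151. 185.] z 0.0946 rect [575. 177.] [57. 57.] 81.8 [102.  97.  92.]
473 px [384. 184.] z 0.0909 rect [ 582. -416.] [56. 56.] 84.8 [150. 146.  58.]
483 px [227. 195.] z 0.0948 rect [549. -18.] [56. 56.] 87.6 [108. 102.  98.]
504 px [388. 241.] z 0.091 rect [ 435. -421.] [57. 56.] 64.7 [ 41.  71. 126.]
```

View pics/top0.png

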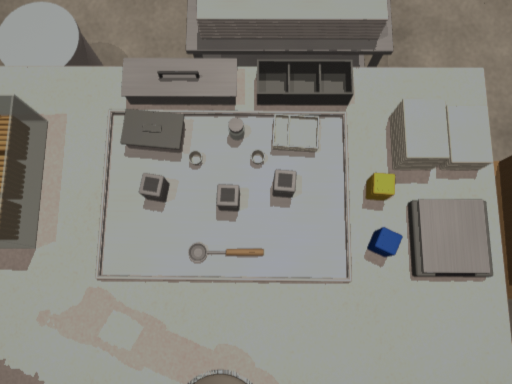

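View pics/side0.png

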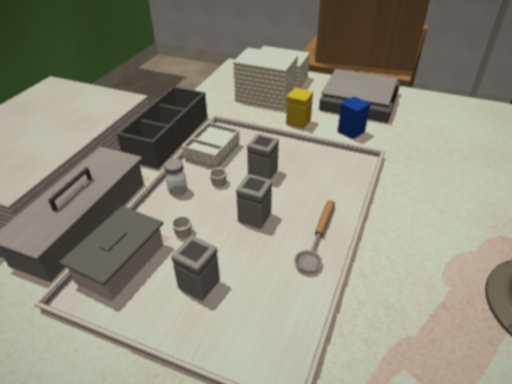

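```bash
cat >> h.py <<'E'
def plan(x,y,z,yaw_deg):
    """shift in tool axes + spin so tool z points at angle yaw (deg, mod 180)"""
    o=ctrl.get_obs(); R=np.array(o['orientation']); t=R.T@(np.array([x,y,z])-o['tcp_pos'])
    a=np.degrees(np.arctan2(R[1,2],R[0,2])); d=(yaw_deg-a+90)%180-90
    print('t',np.round(t,4),'spin',round(-np.radians(d),4),'curyaw',a.round(1),'tcp',np.round(o['tcp_pos'],4),'j',np.round(o['joint_pos'],2),'F',np.round(o['ft_force'],2),'gap',round(float(o['finger_gap']),4),'t=',o['time_s'])
E
python3 - <<'E'
from h import *
c=cap('top'); f=cv2.cvtColor(c['frame'],cv2.COLOR_RGB2BGR)
cv2.imwrite('pics/crop1.png',cv2.resize(f[100:290,90:420],None,fx=2.4,fy=2.4,interpolation=cv2.INTER_CUBIC))
P=cloud(c)
m=((P[...,2]>.084)&(P[...,2]<.104)&(c['range_z']>0)).astype(np.uint8)
n,l,s,ce=cv2.connectedComponentsWithStats(m)
for i in range(1,n):
    if 400<s[i,4]<500:
        Q=P[l==i]; b=cv2.boxPoints(cv2.minAreaRect(Q[:,:2].astype(np.float32)*1000)); e=b[1]-b[0]
        print(ce[i].round(), 'side yaw',(np.degrees(np.arctan2(e[1],e[0]))%90).round(1))
plan(.575,.177,.21,81.8)
E
```

```text
[285. 181.] side yaw 85.6
[151. 185.] side yaw 82.1
[384. 184.] side yaw 86.6
[227. 195.] side yaw 87.3
t [ 0.4741  0.0213 -0.1545] spin -0.2217 curyaw 69.1 tcp [0.1873 0.4905 0.2313] j [ 1.06  0.34  1.52  0.    1.28 -0.15] F [-0.18  0.4  -0.14] gap 0.0855 t= 1.1
```

View pics/crop1.png

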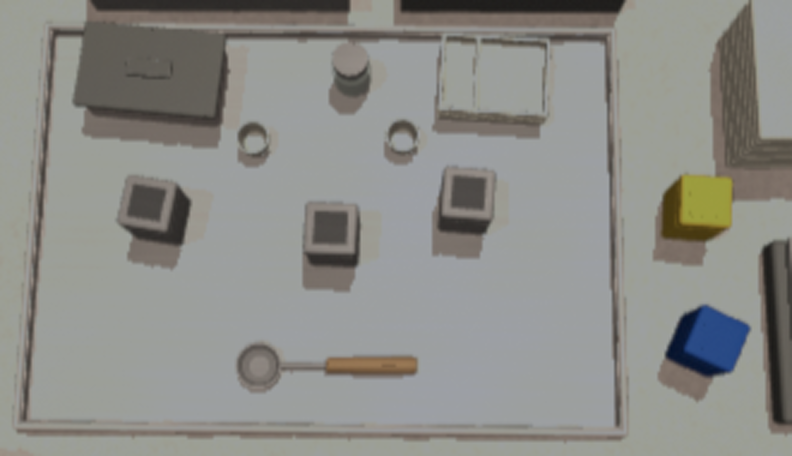

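The three steel tins on the pan are, in full-picture pixels, left (151,186), middle (228,196) and right (285,183). They are grey with a dark lid inset, all inside the pan, which fits the description. The yellow (381,186) and blue (386,241) boxes stand outside the pan, so I'll leave those alone. I'm moving over the left tin.

Emit:
{"api": "arm_command", "payload": {"steps": [{"translation": [0.05,0.0,-0.016],"spin": -0.03},{"translation": [0.105,0.005,-0.034],"spin": -0.06},{"translation": [0.16,0.008,-0.052],"spin": -0.09},{"translation": [0.215,0.01,-0.07],"spin": -0.12},{"translation": [0.27,0.013,-0.088],"spin": -0.15},{"translation": [0.325,0.015,-0.106],"spin": -0.18},{"translation": [0.38,0.018,-0.124],"spin": -0.2},{"translation": [0.435,0.02,-0.142],"spin": -0.22},{"translation": [0.474,0.021,-0.1545],"spin": -0.22},{"translation": [0.474,0.021,-0.1545],"spin": -0.22},{"translation": [0.474,0.021,-0.1545],"spin": -0.22},{"translation": [0.474,0.021,-0.1545],"spin": -0.22}], "hand": 0.0854}}

```text
time_s: 2.6
tcp_pos: [0.5742, 0.1781, 0.2106]
orientation: [[0.99, -0.0, 0.143], [-0.143, 0.0, 0.99], [-0.0, -1.0, 0.0]]
ft_force: [-0.4, 0.0, 0.2]
finger_gap: 0.0857
```

```bash
cat >> h.py <<'E'
def wrist(fn):
    o=ctrl.get_obs(); c=cap('wrist',fn); T=np.array(c['tool_from_camera']); R=np.array(o['orientation'])
    c['orientation']=R@T[:3,:3]; c['position']=R@T[:3,3]+o['tcp_pos']; P=cloud(c)
    m=((P[...,2]>.085)&(P[...,2]<.103)&(c['range_z']>0)).astype(np.uint8)
    n,l,s,ce=cv2.connectedComponentsWithStats(m)
    for i in range(1,n):
        if s[i,4]<150: continue
        Q=P[l==i]; r=cv2.minAreaRect(Q[:,:2].astype(np.float32)*1000); b=cv2.boxPoints(r); e=b[1]-b[0]
        print(s[i,4],ce[i].round(),'z',np.median(Q[:,2]).round(4),np.round(r[0],1),np.round(r[1],1),'yaw',(np.degrees(np.arctan2(e[1],e[0]))%90).round(1))
    return c,P
E
python3 - <<'E'
from h import *
wrist('w1.png'); plan(.575,.177,.045,81.8)
E
```

```text
3716 [ 49. 193.] z 0.0939 [550.6 -14.7] [56.7 55.9] yaw 88.0
3475 [259. 191.] z 0.0939 [577.1 179.8] [56.  56.4] yaw 80.8
t [ 0.0009  0.1656 -0.001 ] spin -0.0001 curyaw 81.8 tcp [0.5742 0.1781 0.2106] j [ 0.17  0.5   1.34  0.    1.31 -1.25] F [-0.24  0.43  0.23] gap 0.0851 t= 2.65
```

View pics/w1.png

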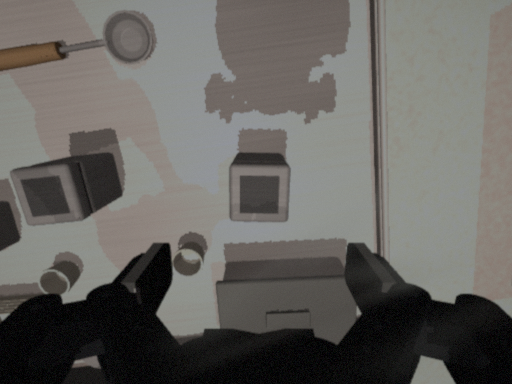

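The wrist view shows the left tin centred between the fingers at (259,191), with the middle tin at (49,193). Both lids measure 56 x 56 at z = 0.094, as they should. I'll descend and grip.

Emit:
{"api": "arm_command", "payload": {"steps": [{"translation": [0.002,0.05,0.0],"spin": 0.01},{"translation": [0.002,0.1,0.001],"spin": 0.01},{"translation": [0.002,0.14,0.001],"spin": 0.01},{"translation": [0.002,0.168,0.001],"spin": 0.01},{"translation": [0.002,0.168,0.001],"spin": 0.01},{"translation": [0.002,0.168,0.001],"spin": 0.01}]}}

```text
time_s: 3.4
tcp_pos: [0.577, 0.1794, 0.0441]
orientation: [[0.988, 0.002, 0.152], [-0.152, 0.001, 0.988], [0.002, -1.0, 0.001]]
ft_force: [-0.1, 0.1, 0.2]
finger_gap: 0.0851
```

Emit:
{"api": "arm_command", "payload": {"steps": [{"translation": [0,0,0],"spin": 0},{"translation": [0,0,0],"spin": 0},{"translation": [0,0,0],"spin": 0},{"translation": [0,0,0],"spin": 0},{"translation": [0,0,0],"spin": 0},{"translation": [0,0,0],"spin": 0},{"translation": [0,0,0],"spin": 0},{"translation": [0,0,0],"spin": 0}], "hand": 0.04, "force": 50}}

```text
time_s: 4.4
tcp_pos: [0.5781, 0.1796, 0.0459]
orientation: [[0.988, 0.006, 0.152], [-0.152, 0.001, 0.988], [0.005, -1.0, 0.002]]
ft_force: [-0.3, -0.6, 6.5]
finger_gap: 0.0557
```

Emit:
{"api": "arm_command", "payload": {"steps": [{"translation": [0,-0.01,0],"spin": 0},{"translation": [0,-0.02,0],"spin": 0},{"translation": [0,-0.03,0],"spin": 0},{"translation": [0,-0.04,0],"spin": 0},{"translation": [0,-0.04,0],"spin": 0},{"translation": [0,-0.04,0],"spin": 0},{"translation": [0,-0.04,0],"spin": 0},{"translation": [0,-0.04,0],"spin": 0},{"translation": [0,-0.04,0],"spin": 0},{"translation": [0,-0.04,0],"spin": 0}]}}

```text
time_s: 5.65
tcp_pos: [0.5779, 0.1795, 0.0859]
orientation: [[0.988, 0.005, 0.152], [-0.152, 0.001, 0.988], [0.005, -1.0, 0.002]]
ft_force: [-0.4, 0.1, -3.2]
finger_gap: 0.0557
```

```bash
cat >> h.py <<'E'
def heft(fn):
    F=[];M=[];J=[]
    for i in range(8):
        o=ctrl.get_obs();F.append(o['ft_force']);M.append(o['ft_torque']);J.append(o['joint_torque']);ctrl.capture('top')
    print('F',np.mean(F,0).round(2),'sd',np.std(F,0).round(2),'J',np.mean(J,0).round(2),'jp',np.round(o['joint_pos'],3))
    cap('side',fn)
E
python3 - <<'E'
from h import *
heft('s1.png'); plan(.5765,.179,.2,81.3)
E
```

```text
F [ 0.1  -0.06 -2.98] sd [0.5  0.3  0.37] J [-0.000e+00 -5.583e+01 -2.226e+01  0.000e+00 -3.000e-02  0.000e+00] jp [ 0.175  0.625  1.483  0.     1.028 -1.244]
t [-0.0007 -0.114  -0.0005] spin -0.0005 curyaw 81.3 tcp [0.5779 0.1795 0.086 ] j [ 0.17  0.62  1.48  0.    1.03 -1.24] F [ 0.33  0.73 -3.54] gap 0.0555 t= 6.1
```

View pics/s1.png

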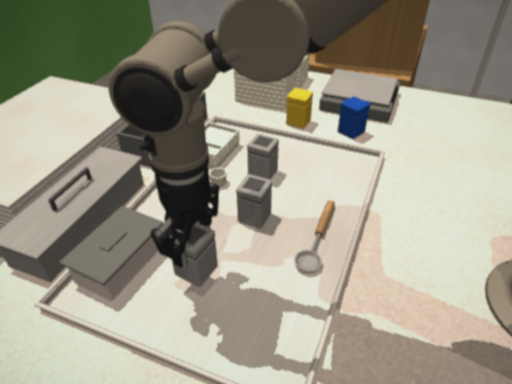

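The side view shows the left tin at (195,253), clear in the fingers. The measured load is about 3.0 N (0.30 kg). I'll set it back now.

Emit:
{"api": "arm_command", "payload": {"steps": [{"translation": [0,0.015,0],"spin": 0},{"translation": [0,0.027,0],"spin": 0},{"translation": [0,0.035,0],"spin": 0},{"translation": [0,0.04,0],"spin": 0},{"translation": [0,0.04,0],"spin": 0},{"translation": [0,0.04,0],"spin": 0}]}}

```text
time_s: 6.85
tcp_pos: [0.5783, 0.1796, 0.046]
orientation: [[0.988, 0.006, 0.152], [-0.152, 0.001, 0.988], [0.006, -1.0, 0.002]]
ft_force: [-0.6, -0.4, -1.8]
finger_gap: 0.0554
```

Emit:
{"api": "arm_command", "payload": {"steps": [{"translation": [0,0,0],"spin": 0},{"translation": [0,0,0],"spin": 0},{"translation": [0,0,0],"spin": 0},{"translation": [0,0,0],"spin": 0},{"translation": [0,0,0],"spin": 0}], "hand": 0.0854}}

```text
time_s: 7.48
tcp_pos: [0.5783, 0.1796, 0.046]
orientation: [[0.988, 0.006, 0.152], [-0.152, 0.001, 0.988], [0.006, -1.0, 0.002]]
ft_force: [0.1, -0.9, -0.2]
finger_gap: 0.0854
```

Emit:
{"api": "arm_command", "payload": {"steps": [{"translation": [0,-0.04,0],"spin": 0},{"translation": [0,-0.09,0],"spin": 0},{"translation": [0,-0.14,0],"spin": 0},{"translation": [0,-0.165,0],"spin": 0},{"translation": [0,-0.165,0],"spin": 0},{"translation": [0,-0.165,0],"spin": 0}]}}

```text
time_s: 8.22
tcp_pos: [0.5766, 0.1793, 0.2096]
orientation: [[0.988, 0.004, 0.152], [-0.152, 0.001, 0.988], [0.004, -1.0, 0.001]]
ft_force: [0.3, 0.0, 0.4]
finger_gap: 0.0859
```

```bash
python3 - <<'E'
from h import *
wrist('w2.png'); plan(.5495,-.0165,.21,87.7)
E
```

```text
3764 [ 46. 192.] z 0.0939 [550.7 -14.8] [56.9 56.2] yaw 88.0
3511 [259. 189.] z 0.0938 [576.9 181.4] [55.9 54.8] yaw 81.3
t [ 0.003  -0.001  -0.1976] spin -0.1122 curyaw 81.3 tcp [0.5765 0.1793 0.2092] j [ 0.17  0.5   1.33  0.    1.3  -1.24] F [-0.1   0.59  0.19] gap 0.0856 t= 8.275
```

View pics/w2.png

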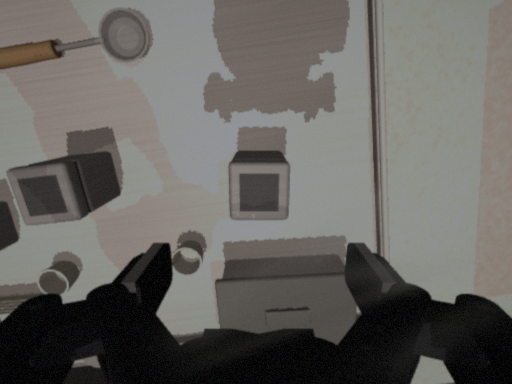

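The left tin stands upright again at (259,189) with its lid at z = 0.094. Next is the middle tin.

Emit:
{"api": "arm_command", "payload": {"steps": [{"translation": [0.001,0,-0.04],"spin": -0.03},{"translation": [0.002,0,-0.09],"spin": -0.06},{"translation": [0.003,0,-0.14],"spin": -0.09},{"translation": [0.003,0,-0.18],"spin": -0.112},{"translation": [0.003,0,-0.1975],"spin": -0.112},{"translation": [0.003,0,-0.1975],"spin": -0.112},{"translation": [0.003,0,-0.1975],"spin": -0.112},{"translation": [0.003,0,-0.1975],"spin": -0.112}]}}

```text
time_s: 9.28
tcp_pos: [0.5496, -0.0151, 0.2089]
orientation: [[0.999, 0.003, 0.039], [-0.039, 0.001, 0.999], [0.003, -1.0, 0.001]]
ft_force: [0.1, -1.2, -0.0]
finger_gap: 0.0852
```

```bash
python3 - <<'E'
from h import *
wrist('w3.png'); plan(.5495,-.0165,.043,87.7)
E
```

```text
3534 [256. 190.] z 0.0939 [550.  -15.6] [56.1 55.2] yaw 87.9
3575 [465. 209.] z 0.0936 [577.4 180.5] [56.9 56. ] yaw 81.1
3265 [107. 233.] z 0.0939 [ 588.6 -160.8] [55.8 56. ] yaw 85.0
t [-0.0005  0.1659 -0.0014] spin 0.0014 curyaw 87.8 tcp [ 0.5496 -0.0153  0.2089] j [-0.17  0.4   1.49  0.    1.24 -1.7 ] F [ 0.68 -0.71 -0.44] gap 0.0856 t= 9.325
```

View pics/w3.png

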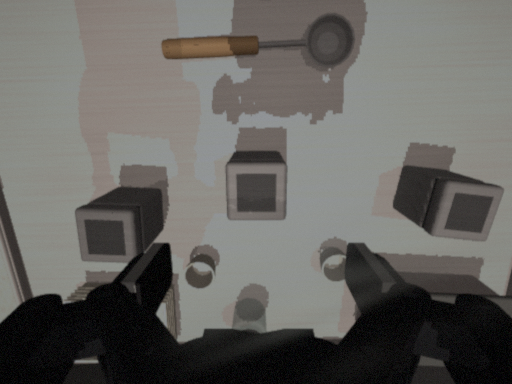

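The middle tin is centred at (256,190). The right tin is at (107,233) and the left at (465,209). The cups at (201,270) and (334,262) are clear of the fingers.

Emit:
{"api": "arm_command", "payload": {"steps": [{"translation": [0.0005,0.05,0.0],"spin": 0},{"translation": [0.0005,0.1,0],"spin": 0},{"translation": [0.0005,0.14,0],"spin": 0},{"translation": [0.0005,0.165,0],"spin": 0},{"translation": [0.0005,0.165,0],"spin": 0},{"translation": [0.0005,0.165,0],"spin": 0}]}}

```text
time_s: 10.07
tcp_pos: [0.5514, -0.0149, 0.045]
orientation: [[0.999, 0.005, 0.038], [-0.038, 0.001, 0.999], [0.005, -1.0, 0.001]]
ft_force: [-0.0, -0.3, -0.3]
finger_gap: 0.0856
```

Emit:
{"api": "arm_command", "payload": {"steps": [{"translation": [0,0,0],"spin": 0},{"translation": [0,0,0],"spin": 0},{"translation": [0,0,0],"spin": 0},{"translation": [0,0,0],"spin": 0},{"translation": [0,0,0],"spin": 0},{"translation": [0,0,0],"spin": 0},{"translation": [0,0,0],"spin": 0},{"translation": [0,0,0],"spin": 0}], "hand": 0.04, "force": 50}}

```text
time_s: 11.08
tcp_pos: [0.5525, -0.0153, 0.0466]
orientation: [[0.999, 0.008, 0.038], [-0.038, -0.0, 0.999], [0.008, -1.0, -0.0]]
ft_force: [-0.7, -1.3, 5.3]
finger_gap: 0.0557
```

Emit:
{"api": "arm_command", "payload": {"steps": [{"translation": [0,-0.01,0],"spin": 0},{"translation": [0,-0.02,0],"spin": 0},{"translation": [0,-0.03,0],"spin": 0},{"translation": [0,-0.04,0],"spin": 0},{"translation": [0,-0.04,0],"spin": 0},{"translation": [0,-0.04,0],"spin": 0},{"translation": [0,-0.04,0],"spin": 0},{"translation": [0,-0.04,0],"spin": 0},{"translation": [0,-0.04,0],"spin": 0},{"translation": [0,-0.04,0],"spin": 0}]}}

```text
time_s: 12.32
tcp_pos: [0.5522, -0.0153, 0.0865]
orientation: [[0.999, 0.008, 0.038], [-0.038, -0.0, 0.999], [0.008, -1.0, 0.0]]
ft_force: [0.2, 0.4, -4.1]
finger_gap: 0.0551
```

```bash
python3 - <<'E'
from h import *
heft('s2.png'); plan(.5495,-.0165,.043,87.7)
E
```

```text
F [-0.12 -0.15 -3.99] sd [0.29 0.55 0.56] J [-0.000e+00 -5.086e+01 -2.109e+01  0.000e+00 -4.000e-02 -0.000e+00] jp [-1.670e-01  5.420e-01  1.642e+00  1.000e-03  9.500e-01 -1.700e+00]
t [-0.003   0.0436 -0.0013] spin 0.0019 curyaw 87.8 tcp [ 0.5522 -0.0153  0.0866] j [-0.17  0.54  1.64  0.    0.95 -1.7 ] F [-1.41  0.93 -4.52] gap 0.0555 t= 12.775
```

View pics/s2.png

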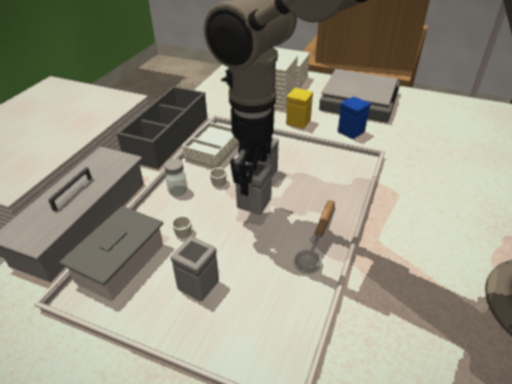

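The middle tin is up at (256,190), and the left tin stands at (196,267). The load is about 4.0 N (0.41 kg). That is only 1 N above the left, so neither has the margin for the heaviest. I'll set it back.

Emit:
{"api": "arm_command", "payload": {"steps": [{"translation": [0,0.015,0],"spin": 0},{"translation": [0,0.027,0],"spin": 0},{"translation": [0,0.035,0],"spin": 0},{"translation": [0,0.04,0],"spin": 0},{"translation": [0,0.04,0],"spin": 0},{"translation": [0,0.04,0],"spin": 0}]}}

```text
time_s: 13.52
tcp_pos: [0.5527, -0.0154, 0.0466]
orientation: [[0.999, 0.008, 0.038], [-0.038, -0.0, 0.999], [0.008, -1.0, -0.0]]
ft_force: [0.4, -0.2, -3.4]
finger_gap: 0.0553
```

Emit:
{"api": "arm_command", "payload": {"steps": [{"translation": [0,0,0],"spin": 0},{"translation": [0,0,0],"spin": 0},{"translation": [0,0,0],"spin": 0},{"translation": [0,0,0],"spin": 0},{"translation": [0,0,0],"spin": 0}], "hand": 0.0854}}

```text
time_s: 14.15
tcp_pos: [0.5527, -0.0154, 0.0466]
orientation: [[0.999, 0.008, 0.038], [-0.038, -0.0, 0.999], [0.008, -1.0, -0.0]]
ft_force: [0.4, -0.7, 0.1]
finger_gap: 0.0853
```

Emit:
{"api": "arm_command", "payload": {"steps": [{"translation": [0,-0.04,0],"spin": 0},{"translation": [0,-0.09,0],"spin": 0},{"translation": [0,-0.14,0],"spin": 0},{"translation": [0,-0.165,0],"spin": 0},{"translation": [0,-0.165,0],"spin": 0},{"translation": [0,-0.165,0],"spin": 0}]}}

```text
time_s: 14.9
tcp_pos: [0.5507, -0.0152, 0.2104]
orientation: [[0.999, 0.006, 0.038], [-0.038, -0.0, 0.999], [0.006, -1.0, 0.0]]
ft_force: [-0.8, 0.2, -0.9]
finger_gap: 0.0853
```

```bash
python3 - <<'E'
from h import *
wrist('w4.png'); plan(.588,-.1615,.21,85.3)
E
```

```text
3511 [258. 188.] z 0.0938 [550.3 -13.7] [56. 55.] yaw 87.8
3559 [464. 207.] z 0.0936 [577.5 180.4] [56.5 56.6] yaw 81.3
3257 [108. 231.] z 0.0938 [ 588.6 -161.1] [56.7 55.9] yaw 85.6
t [ 0.043   0.0003 -0.1448] spin 0.0438 curyaw 87.8 tcp [ 0.5506 -0.0152  0.2101] j [-0.17  0.4   1.49  0.    1.24 -1.7 ] F [-0.45  0.61  0.54] gap 0.0852 t= 14.95
```

View pics/w4.png

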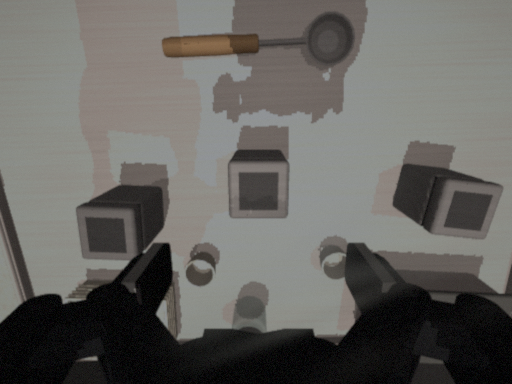

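The middle tin stands upright again at (258,188) with its lid at z = 0.094. Next is the right tin.

Emit:
{"api": "arm_command", "payload": {"steps": [{"translation": [0.012,0,-0.04],"spin": 0.012},{"translation": [0.027,0,-0.09],"spin": 0.027},{"translation": [0.038,0,-0.13],"spin": 0.044},{"translation": [0.043,0,-0.145],"spin": 0.044},{"translation": [0.043,0,-0.145],"spin": 0.044},{"translation": [0.043,0,-0.145],"spin": 0.044},{"translation": [0.043,0,-0.145],"spin": 0.044}]}}

```text
time_s: 15.82
tcp_pos: [0.5879, -0.1603, 0.2104]
orientation: [[0.997, 0.005, 0.08], [-0.08, 0.0, 0.997], [0.005, -1.0, 0.001]]
ft_force: [-0.4, -0.2, 0.2]
finger_gap: 0.0851
```

```bash
python3 - <<'E'
from h import *
wrist('w5.png'); plan(.588,-.1615,.045,85.3)
E
```

```text
4212 [418. 135.] z 0.0937 [551.  -14.5] [55.9 56. ] yaw 88.0
3499 [256. 189.] z 0.0938 [ 588.2 -161.4] [56.1 54.7] yaw 85.6
1172 [ 10. 206.] z 0.0895 [ 584.8 -393.8] [23.6 56.8] yaw 74.5
t [-0.0008  0.1655 -0.0011] spin 0.0014 curyaw 85.4 tcp [ 0.588  -0.1605  0.2105] j [-0.39  0.51  1.31  0.    1.31 -1.88] F [ 0.94 -0.59  0.35] gap 0.0857 t= 15.875
```

View pics/w5.png

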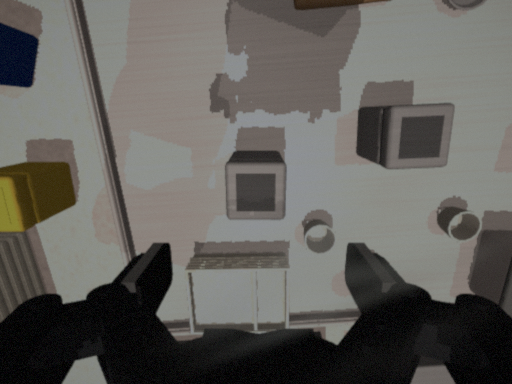

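The right tin is centred at (256,189). It is grey and inside the pan, with the yellow box at (35,195) beyond the rim. I'll grip and heft it.

Emit:
{"api": "arm_command", "payload": {"steps": [{"translation": [-0.001,0.05,0.0],"spin": 0},{"translation": [-0.001,0.1,-0.001],"spin": 0},{"translation": [-0.001,0.14,-0.001],"spin": 0},{"translation": [-0.001,0.166,-0.001],"spin": 0},{"translation": [-0.001,0.166,-0.001],"spin": 0},{"translation": [-0.001,0.166,-0.001],"spin": 0}]}}

```text
time_s: 16.62
tcp_pos: [0.5887, -0.1613, 0.0459]
orientation: [[0.997, 0.008, 0.08], [-0.08, -0.001, 0.997], [0.008, -1.0, 0.0]]
ft_force: [0.0, -0.2, 0.5]
finger_gap: 0.0855
```

Emit:
{"api": "arm_command", "payload": {"steps": [{"translation": [0,0,0],"spin": 0},{"translation": [0,0,0],"spin": 0},{"translation": [0,0,0],"spin": 0},{"translation": [0,0,0],"spin": 0},{"translation": [0,0,0],"spin": 0},{"translation": [0,0,0],"spin": 0},{"translation": [0,0,0],"spin": 0},{"translation": [0,0,0],"spin": 0}], "hand": 0.04, "force": 50}}

```text
time_s: 17.62
tcp_pos: [0.5897, -0.1622, 0.0478]
orientation: [[0.997, 0.011, 0.08], [-0.08, -0.002, 0.997], [0.011, -1.0, -0.001]]
ft_force: [-0.3, -1.8, 6.1]
finger_gap: 0.0554
```

Emit:
{"api": "arm_command", "payload": {"steps": [{"translation": [0,-0.01,0],"spin": 0},{"translation": [0,-0.02,0],"spin": 0},{"translation": [0,-0.03,0],"spin": 0},{"translation": [0,-0.04,0],"spin": 0},{"translation": [0,-0.04,0],"spin": 0},{"translation": [0,-0.04,0],"spin": 0},{"translation": [0,-0.04,0],"spin": 0},{"translation": [0,-0.04,0],"spin": 0},{"translation": [0,-0.04,0],"spin": 0},{"translation": [0,-0.04,0],"spin": 0}]}}

```text
time_s: 18.88
tcp_pos: [0.5893, -0.162, 0.0877]
orientation: [[0.997, 0.011, 0.08], [-0.08, -0.002, 0.997], [0.011, -1.0, -0.001]]
ft_force: [0.7, -0.6, -8.1]
finger_gap: 0.0555
```

```bash
python3 - <<'E'
from h import *
heft('s3.png'); plan(.588,-.1615,.043,85.3)
E
```

```text
F [-0.14 -0.08 -7.84] sd [0.36 0.44 0.45] J [-0.000e+00 -5.902e+01 -2.388e+01  1.000e-02 -7.000e-02 -0.000e+00] jp [-0.395  0.629  1.468  0.002  1.034 -1.887]
t [-0.0018  0.0448  0.0006] spin 0.0018 curyaw 85.4 tcp [ 0.5893 -0.1621  0.0878] j [-0.39  0.63  1.47  0.    1.03 -1.89] F [-0.12  0.22 -7.96] gap 0.0555 t= 19.325
```

View pics/s3.png

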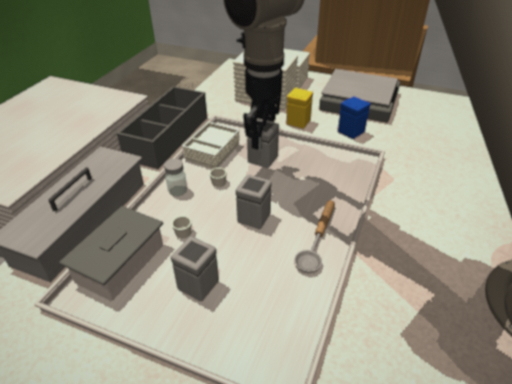

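The right tin weighs about 7.8 N (0.80 kg), clearly the heaviest. The other two stand at (254,202) and (196,267). I'll raise it high.

Emit:
{"api": "arm_command", "payload": {"steps": [{"translation": [0,-0.02,0],"spin": 0},{"translation": [0,-0.05,0],"spin": 0},{"translation": [0,-0.08,0],"spin": 0},{"translation": [0,-0.11,0],"spin": 0},{"translation": [0,-0.125,0],"spin": 0},{"translation": [0,-0.13,0],"spin": 0},{"translation": [0,-0.13,0],"spin": 0},{"translation": [0,-0.13,0],"spin": 0},{"translation": [0,-0.13,0],"spin": 0},{"translation": [0,-0.13,0],"spin": 0},{"translation": [0,-0.13,0],"spin": 0},{"translation": [0,-0.13,0],"spin": 0}]}}

```text
time_s: 20.82
tcp_pos: [0.5879, -0.1618, 0.2178]
orientation: [[0.997, 0.011, 0.08], [-0.08, -0.002, 0.997], [0.011, -1.0, -0.001]]
ft_force: [0.3, 0.4, -7.6]
finger_gap: 0.0551
```

```bash
python3 - <<'E'
from h import *
wrist('w6.png'); heft('s4.png'); plan(.588,-.1615,.043,85.3); print(np.abs(ctrl.get_obs()['qd']).max())
c=cap('top'); 
for q in ['cup_a','spoon','shaker','tub','trays']:
    print(q,[np.round(d['location'],3).tolist() for d in ctrl.place_of('top',q)])
E
```

```text
4025 [416. 134.] z 0.0937 [551.1 -14.4] [56.3 56.2] yaw 87.4
1567 [ 14. 201.] z 0.0898 [ 583.2 -401.9] [32.4 54.8] yaw 83.0
F [-0.14  0.31 -7.99] sd [0.27 0.47 0.71] J [-0.000e+00 -5.675e+01 -2.801e+01  1.000e-02 -7.000e-02 -0.000e+00] jp [-0.395  0.502  1.308  0.002  1.32  -1.886]
t [-0.0018  0.1748  0.0005] spin 0.0018 curyaw 85.4 tcp [ 0.5879 -0.1618  0.2178] j [-0.4   0.5   1.31  0.    1.32 -1.89] F [ 0.15 -0.27 -8.21] gap 0.0554 t= 21.325
0.002389019313169837
cup_a [[0.666, 0.076, 0.004], [0.669, -0.094, 0.002]]
spoon []
shaker [[0.741, -0.036, 0.001]]
tub []
trays [[0.572, 0.181, 0.002], [0.669, 0.08, 0.006]]
```

View pics/s4.png

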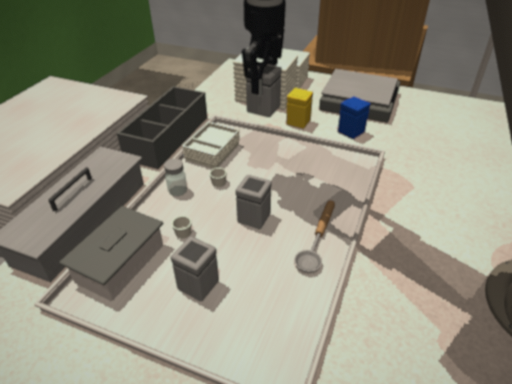

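The right tin hangs upright at (263,90), about 17 cm over the pan and still. The other two stand at (254,202) and (196,267), and the cups, shaker, tub, trays and spoon are where they started.

```bash
python3 - <<'E'
from bench import ctrl
print(ctrl.close_job())
E
```

```text
the job is handed in; nothing more can be done
None
```

I hefted the tins from left to right: left about 3.0 N, middle about 4.0 N, right about 7.8 N. I set the first two back and handed the job in at about 21 s, still holding the right tin, the heaviest. `close_job` gives no verdict, so I don't have a confirmed result.

**Held tin:** in the last checks the right tin was upright and still in the fingers, with its underside about 17 cm above the pan floor. The wrist load was a steady 8.0 N and joint speeds were near zero.

**Other two tins:** both stood upright in the last side view. The wrist camera put the middle lid at z = 0.094, which is standing height. The left tin was outside that wrist view, but it measured the same when last in it.

**Bystanders:** the final detections of both cups and the shaker matched their starting positions to within about 5 mm. Detection in the top view found nothing for the spoon and tub, and its hits for the trays were false. For those three I relied on the side picture, where they look unmoved.

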